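# Clamp the gel cassette with the plate that fits

## Robot

A 6-joint arm with a two-finger parallel gripper is mounted at the origin on a cart in front of the work surface, level with it; the furniture and walls round the work are solid. World frame = base frame: x ahead of the robot, y to its left, z up, the work surface at z = 0. Lengths are in m, angles in degrees, forces in N, time in s.
With the tool pointing down it reaches from about 0.25 to 0.775 m from the base axis. Payload 8.9 kg.
Tool frame: the origin (TCP) lies midway between the tips of the shut fingers; the grasp point (between the pads) lies 19 mm behind it; z points along the fingers, y is the direction in which the jaws open and shut (so a half turn about z gives the same grasp; the last joint's range is limited). The gripper opens to 85 mm and grips with 20 to 120 N. Pads are 22 mm wide; open, the fingers measure 114 mm over their backs; the gripper's body (76 mm by 85 mm) begins 54 mm behind the grasp point. The pads swing forward as they close: fully open they stand 13 mm farther back than shut.
Start: joints at [-83.268, 16.656, -8.789, 64.555, 0, 82.019], TCP at [0.133, -0.508, 0.231] pointing down, gripper open.
Joint ranges: [-144.48, 144.48], [-52.06, 99.96], [-74.48, 78.29], [-112.23, 115.85], [-86.99, 84.42], [-180, 180]. Speed limits (degrees/s): [127.2, 127.2, 159.86, 180, 180, 180].

## Interface

Orientations are given as a 3x3 rotation matrix whose columns are the frame's x, y, z axes.
In Python, from rig import read_state, capture, camera_params, job_done gives the robot as it stands. The module is installed in compiled form; this text tells all that it offers.
- The arm moves only by the tool arm_command, never from a script. Its argument "targets" is a list of rows, each a list of 6 numbers: the shift along the tool's x, y, z in m, then the turn, a rotation vector about the tool's x, y, z in degrees. In form: [[x, y, z, wx, wy, wz], ...]. A call has 1 to 20 rows; each row is the pose to reach, as a shift and turn from the pose commanded when the call began, along the tool's axes at that moment; what a row does not reach only later rows make up. A row lasts 1/12 s, in which the tool goes at most 41.7 mm and 7.16 degrees, less where a joint would pass 70% of its speed; a pose out of reach is approached as far as the arm can. A call with a gripper value outside its range is refused whole. "grip" is the opening, from 0 (shut) to 1 (fully open), set as the call begins (left out, the last holds). The fingers move at their own pace and stop on an object; "squeeze" is the grip in N (left out, the last holds). Time passes only in rows, so rows that repeat a pose let the fingers close. It gives the time, the measured TCP pose, the force and the opening at its end, in the units of the state.
- read_state(): the state, without advancing time (a new reading comes with each control period).
- capture(name): name is "scene" or "top" or "wrist"; returns the picture (400x640x3 uint8, red, green, blue); there is no depth.
- camera_params(name): a dict with "mtx" (3x3 intrinsics, pixels), "R" (3x3) and "t" (3): a world point X has camera coordinates R X + t. Camera axes: x right, y down, z forward; pixel columns grow to the right and rows downward; lengths in m; the calibration is good to about 2 mm. A picture is of the moment at which its call begins: read the wrist's pose just before it. camera_params takes no time and is no camera call; for the wrist camera it gives the pose at the moment of the call.
- job_done(): hands the job in, once; it reports no verdict.
The state is a dict: "time_s": time; "joint_pos": joint angles; "qvel": joint speeds; "joint_efforts": joint torques, N m; "tcp_pos": TCP position; "eef_rot": TCP orientation; "ft_force": force on the tool from outside, world axes, zero at the start; "ft_torque": the same for the moment, N m; "finger_gap": finger opening in m.
Only numpy, scipy, OpenCV 4.12 (cv2) and the standard library are available. Lean on these libraries where they do the work, as an engineer would, in place of code of your own. Each camera call takes 0.05 s, during which the arm holds its last target.

## Task

Clamp the gel cassette against the seal of the gel tank: try the clamp plates from the storage block in the gap between the cassette and the tank's front wall until you find the one that slides right down to the tank floor and sits snugly, pressing the cassette back. Cassettes differ in thickness, so only trying tells which plate it is; the cassette is brittle, so never force a plate that does not want to go in. Leave the right plate standing in the gap and the other two standing in pockets of the storage block (any pocket), and disturb nothing else.

Things in the scene. Friction and masses are not known exactly. Their poses are not given: they have to be found in the camera images.
- gel_tank: clear open vertical gel tank, fixed; grey foot 122 (x) x 162 (y) mm, grey rim 80.5 mm above the bench, white core inside. Origin: centre of its underside; x from front wall to back, z up. The cassette (96 mm wide, rounded top edge 77 mm above the bench) stands upright across y on a rubber seal on the core's front; the gap for a plate lies between it and the front wall
- slot_floor (a point): on the tank floor (8 mm above the bench) at the foot of the front wall's inner face, mid-length; 50 mm in front of the tank's origin, axes as the tank's. The front wall is 5 mm thick. From here the gap extends along +x to the cassette; it is 140 mm long in y. Its empty width differs from start to start, 14.9 to 23.1 mm, and is not told
- cassette (a joint): how far (m) the cassette is pressed back into its seal: 0 free, 0.0034 at most. The seal pushes back with 3 N at first, 7 N at 0.0034. A plate that fits takes a push of 3 to 14 N all the way down and presses it back by 0.0002 to 0.0034; too thin a plate drops in without rubbing and leaves it at 0; too thick a plate sticks, usually by its tapered nose, well above the floor
- plate_thin: clamp plate 18 mm thick: white slab 18 (x) x 100 (y) x 76 (z) mm, about 135 g, with a grip tab 12 (x) x 44 (y) x 36 mm in the middle of its top (76 to 112 mm above the underside, the same on all three). Its lowest 16 mm taper like a wedge, by 4 mm on each broad face. Origin: centre of the underside; z up, x across the thickness. Alike either way round
- plate_mid: clamp plate 21 mm thick: white slab 21 (x) x 100 (y) x 76 (z) mm, about 158 g, with a grip tab 12 (x) x 44 (y) x 36 mm in the middle of its top (76 to 112 mm above the underside, the same on all three). Its lowest 16 mm taper like a wedge, by 4 mm on each broad face. Origin: centre of the underside; z up, x across the thickness. Alike either way round
- plate_thick: clamp plate 24 mm thick: white slab 24 (x) x 100 (y) x 76 (z) mm, about 180 g, with a grip tab 12 (x) x 44 (y) x 36 mm in the middle of its top (76 to 112 mm above the underside, the same on all three). Its lowest 16 mm taper like a wedge, by 4 mm on each broad face. Origin: centre of the underside; z up, x across the thickness. Alike either way round
- plate_rack: grey storage block, 136 (x) x 122 (y) x 34 (z) mm, fixed to the bench. Origin: centre of its underside. Three equal pockets 27 (x) x 104 (y) mm, open at the top, centred at x = -46, 0 and +46 mm, their floors 8 mm above the bench. One clamp plate stands in each at the start, in any order, broad faces across x
- beaker: small beaker, 52 mm across, 68 mm high; bystander
- timer: flat white bench timer, 62 x 62 x 18 mm; bystander
- bottle_white: white bottle with white cap, 40 mm across, 82 mm high; bystander
Mind the look-alikes: they are no part of the job. What is shaped like the plate_mid but blue or orange is not meant.

How it is judged:
By the outcome, as a careful person would: the job done as asked, in the order asked, and still so for the second after the job is handed in, with the robot touching nothing.
It also fails if it takes over 59 s, if anything falls off the work surface, if the arm or the gripper's body presses on something with over 40 N, if the wrist force passes 120 N, or if a joint passes its speed limit or range.

## Working session

There is one attempt and no reset: what is moved stays moved. The work goes in short steps, Python scripts to look and compute and a tool call to move; the robot and the scene stay as the last step left them, time stands still between calls to the robot, and variables do not carry over. Pictures are saved under pics/ and viewed, and the job is handed in when it is done.

Besides the shell and the picture viewer there is one more tool, called after "Request:" as name([rows], argument=value, ...), one row to a line, values as JSON. arm_command: Moves the arm, as the interface text tells. Its arguments: {"type":"object","properties":{"targets":{"type":"array"},"grip":{"type":"number"},"squeeze":{"type":"number"}},"required":["targets"]}

```bash
mkdir -p pics; python3 - <<'E'
from rig import *
import cv2,numpy as np
s=read_state();print(s)
for n in ("scene","top","wrist"):
    p=camera_params(n);print(n,np.round(p["mtx"],1).tolist(),np.round(p["R"],4).tolist(),np.round(p["t"],4).tolist())
    cv2.imwrite(f"pics/{n}0.png",capture(n)[:,:,::-1])
E
```

```text
{'time_s': 0.0, 'joint_pos': array([-8.32655099e+01,  1.66898818e+01, -8.83108670e+00,  6.45555839e+01,
       -1.03558054e-03,  8.20182944e+01]), 'qvel': array([ 0.00257305, -0.02838257,  0.01810648,  0.05046063, -0.01446742,
       -0.00583857]), 'joint_efforts': array([-2.41654416e-04, -5.37144256e+01,  3.31376302e+01,  1.57762121e-02,
       -1.47549886e-04,  1.83302781e-06]), 'tcp_pos': array([ 0.13330794, -0.50733121,  0.23072356]), 'eef_rot': array([[ 9.67195996e-01,  2.54031246e-01, -1.74631222e-04],
       [ 2.54031251e-01, -9.67195104e-01,  1.32475410e-03],
       [ 1.67626471e-04, -1.32565865e-03, -9.99999107e-01]]), 'ft_force': array([ 0.16259868, -0.43145727,  0.00502081]), 'ft_torque': array([ 0.01999393, -0.025148  , -0.01353393]), 'finger_gap': 0.08533395645946217}
scene [[375.7, 0.0, 321.9], [0.0, 375.7, 196.5], [0.0, 0.0, 1.0]] [[-0.8657, -0.5003, 0.0127], [-0.3464, 0.5806, -0.7368], [0.3613, -0.6423, -0.6759]] [0.3768, 0.3145, 0.9593]
top [[434.2, 0.0, 318.4], [0.0, 434.2, 190.9], [0.0, 0.0, 1.0]] [[-0.0215, -0.9997, 0.0064], [-0.9939, 0.0207, -0.1079], [0.1077, -0.0086, -0.9941]] [-0.1858, 0.5354, 1.1792]
wrist [[325.1, 0.0, 316.8], [0.0, 325.1, 203.7], [0.0, 0.0, 1.0]] [[0.2546, -0.967, -0.0007], [-0.9211, -0.2427, 0.3044], [-0.2946, -0.0769, -0.9525]] [-0.5255, -0.0406, 0.3793]
```

View pics/scene0.png

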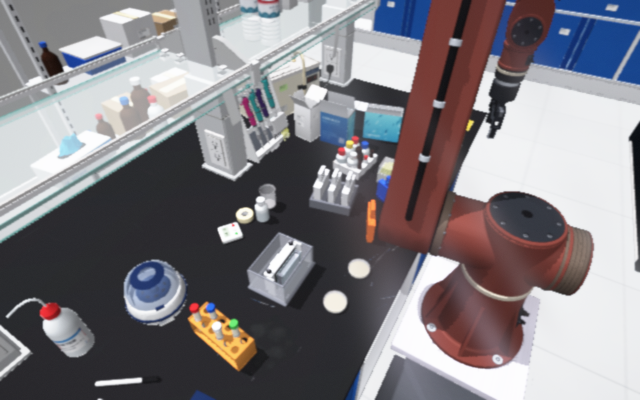

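View pics/top0.png

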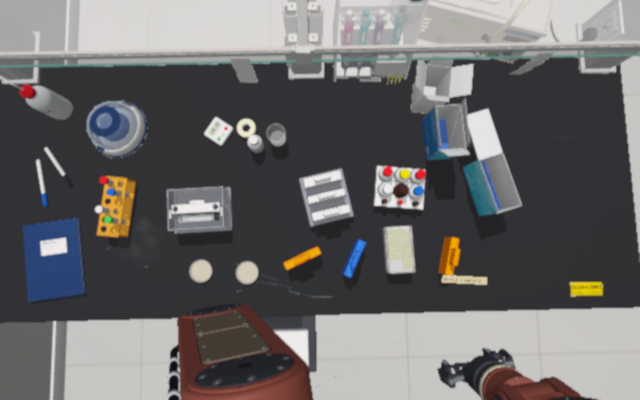

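View pics/wrist0.png

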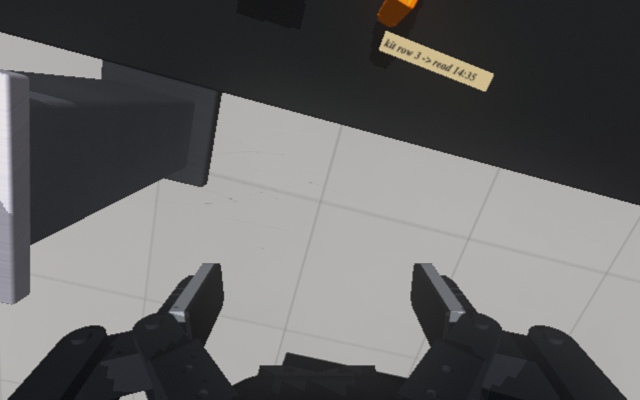

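The top view shows the grey block with three white plates at about (326,197), the tank with the white cassette at (200,209), and the blue (355,258) and orange (302,258) look-alikes. I'll enlarge both work areas.

```bash
python3 - <<'E'
import cv2,numpy as np
a=cv2.imread("pics/top0.png")
r=cv2.resize(a[155:245,285:375],None,fx=6,fy=6,interpolation=cv2.INTER_CUBIC)[:,:400+140]
t=cv2.resize(a[170:250,150:250],None,fx=8,fy=7.5,interpolation=cv2.INTER_CUBIC)
cv2.imwrite("pics/rk.png",r);cv2.imwrite("pics/tk.png",t)
b=cv2.imread("pics/scene0.png")
cv2.imwrite("pics/sc.png",cv2.resize(b[150:310,230:400],None,fx=3.7,fy=3.7,interpolation=cv2.INTER_CUBIC))
E
```

```text
(no output)
```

View pics/rk.png

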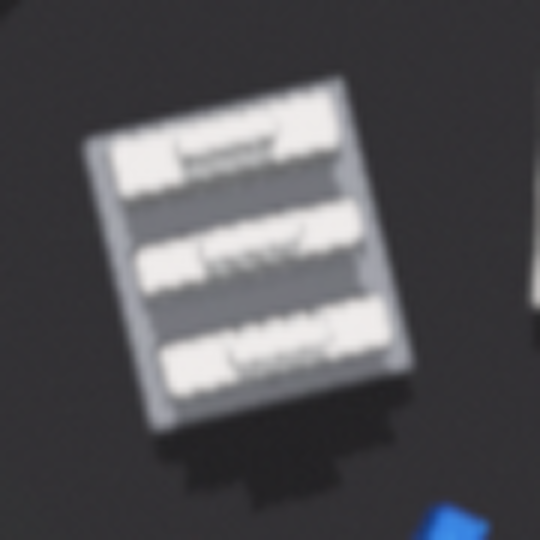

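View pics/tk.png

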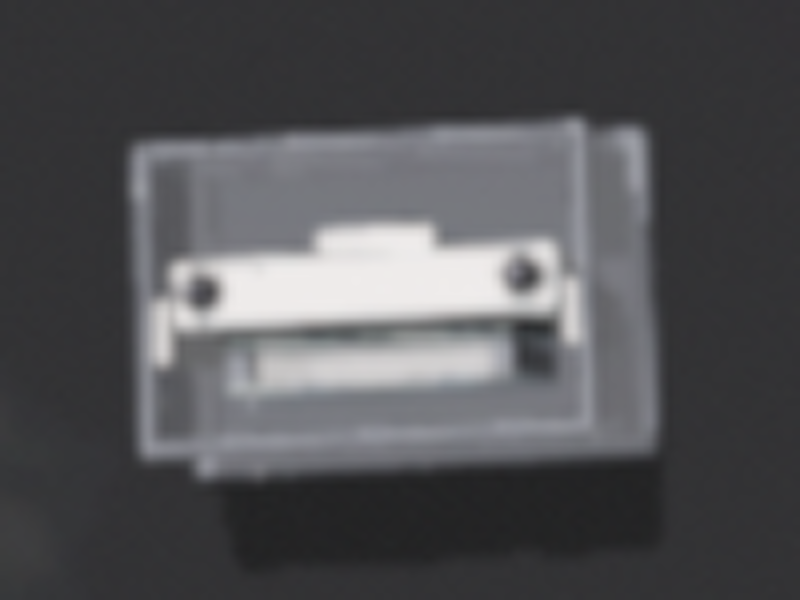

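View pics/sc.png

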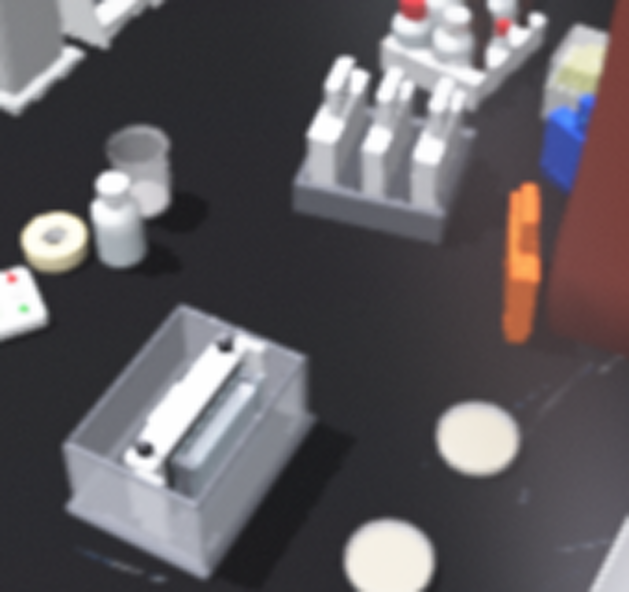

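```bash
cat > h.py <<'E'
from rig import *
import numpy as np,cv2
def ray(n,px,p=None):
    p=p or camera_params(n); R,t=np.array(p["R"]),np.array(p["t"])
    d=np.linalg.inv(p["mtx"])@np.array([px[0],px[1],1.]); return -R.T@t, R.T@d
def onz(n,px,z,p=None):
    c,d=ray(n,px,p); return c+d*(z-c[2])/d[2]
def proj(n,X,p=None):
    p=p or camera_params(n); v=p["mtx"]@(np.array(p["R"])@X+np.array(p["t"])); return v[:2]/v[2]
def tri(obs):
    A=np.zeros((3,3));b=np.zeros(3)
    for c,d in obs:
        d=d/np.linalg.norm(d);M=np.eye(3)-np.outer(d,d);A+=M;b+=M@c
    return np.linalg.solve(A,b)
E
python3 - <<'E'
from h import *
rk=np.array([onz("top",(285+x/6-.4,155+y/6-.4),.034) for x,y in [(88,145),(342,82),(412,365),(155,428)]])
tk=np.array([onz("top",(150+x/8-.4,170+y/7.5-.4),.0805) for x,y in [(135,145),(580,122),(592,425),(145,455)]])
for q in (rk,tk):
    print(q.round(4).tolist(),q.mean(0)); e=(q[0]+q[1]-q[2]-q[3]);print(np.degrees(np.arctan2(e[1],e[0])),[np.linalg.norm(q[i]-q[(i+1)%4]) for i in range(4)])
    print(proj("scene",q.mean(0)))
# plate edges
for n in("scene","top","wrist"):
    c,_=ray(n,(0,0));print(n,c)
for y in [(100,195),(200,290),(300,395)]:pass
E
```

```text
[[0.566, -0.1447, 0.034], [0.5931, -0.2633, 0.034], [0.4609, -0.2919, 0.034], [0.4345, -0.1732, 0.034]] [ 0.51362482 -0.21825625  0.034     ]
12.21491721260752 [np.float64(0.12162542933592174), np.float64(0.13526882164827903), np.float64(0.12155519736901223), np.float64(0.13449759082518442)]
[334.30336947 191.93907477]
[[0.5396, 0.2073, 0.0805], [0.5447, 0.0596, 0.0805], [0.4373, 0.0554, 0.0805], [0.4299, 0.2023, 0.0805]] [0.48786592 0.13114396 0.0805    ]
2.4399955800946334 [np.float64(0.14786220637736006), np.float64(0.10756415381301405), np.float64(0.14711055069775789), np.float64(0.10981515888349219)]
[280.36105242 257.62873511]
scene [0.08855894 0.62216552 0.87538812]
top [ 0.40113073 -0.18666948  1.23126653]
wrist [ 0.20815176 -0.48888008  0.37332014]
```

```bash
cat >> h.py <<'E'
from scipy.spatial.transform import Rotation as Ro
def Rt(yaw): # yaw = object's x axis yaw; tool y along object x
    y=np.array([np.cos(np.radians(yaw)),np.sin(np.radians(yaw)),0]);z=np.array([0,0,-1.]);return np.c_[np.cross(y,z),y,z]
def go(pos,yaw):
    s=read_state();R=s["eef_rot"]
    print("row",(R.T@(np.array(pos)-s["tcp_pos"])).round(4),Ro.from_matrix(R.T@Rt(yaw)).as_rotvec(degrees=True).round(2),"t",s["time_s"])
E
python3 -c "
from h import *
go([.515,-.19,.30],12.3)"
```

```text
row [ 0.4498 -0.2102 -0.0688] [-4.000e-02 -5.000e-02 -8.759e+01] t 0.15
```

Request:
arm_command([
  [0.45, -0.21, -0.069, 0, 0, -87.6],
  [0.45, -0.21, -0.069, 0, 0, -87.6],
  [0.45, -0.21, -0.069, 0, 0, -87.6],
  [0.45, -0.21, -0.069, 0, 0, -87.6],
  [0.45, -0.21, -0.069, 0, 0, -87.6],
  [0.45, -0.21, -0.069, 0, 0, -87.6],
  [0.45, -0.21, -0.069, 0, 0, -87.6],
  [0.45, -0.21, -0.069, 0, 0, -87.6],
  [0.45, -0.21, -0.069, 0, 0, -87.6],
  [0.45, -0.21, -0.069, 0, 0, -87.6],
  [0.45, -0.21, -0.069, 0, 0, -87.6],
  [0.45, -0.21, -0.069, 0, 0, -87.6],
  [0.45, -0.21, -0.069, 0, 0, -87.6],
  [0.45, -0.21, -0.069, 0, 0, -87.6],
  [0.45, -0.21, -0.069, 0, 0, -87.6],
  [0.45, -0.21, -0.069, 0, 0, -87.6],
], grip=1)

```text
time_s: 1.48
tcp_pos: [0.5144, -0.191, 0.3]
eef_rot: [[-0.211, 0.978, -0.001], [0.978, 0.211, 0.0], [0.0, -0.001, -1.0]]
ft_force: [-0.3, -0.1, 0.1]
finger_gap: 0.0856
```

```bash
python3 - <<'E'
from h import *
import pickle
s=read_state();p=camera_params("wrist");im=capture("wrist");pickle.dump((s,p),open("w1.pkl","wb"))
print(s["tcp_pos"],s["eef_rot"].round(3).tolist(),s["time_s"])
cv2.imwrite("pics/w1.png",im[:,:,::-1])
E
```

```text
[ 0.51441271 -0.19095306  0.29999985] [[-0.211, 0.978, -0.001], [0.978, 0.211, 0.0], [0.0, -0.001, -1.0]] 1.4833
```

View pics/w1.png

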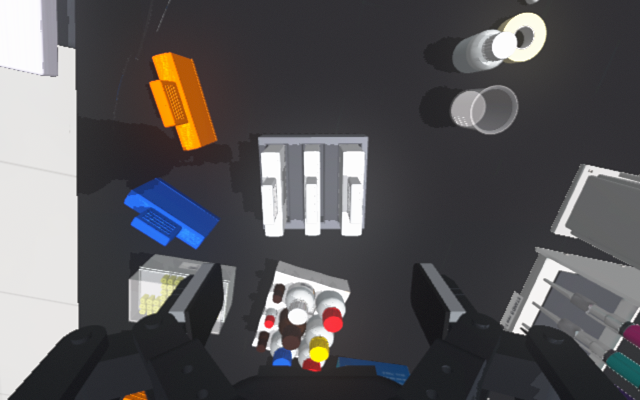

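The wrist view shows the block at (313,183), with the plates from left to right being nearest to farthest pocket. The blue and orange look-alikes lie outside it. I'll take a second, closer view.

Request:
arm_command([
  [-0.025, 0, 0.085, 0, 0, 0],
  [-0.025, 0, 0.085, 0, 0, 0],
  [-0.025, 0, 0.085, 0, 0, 0],
  [-0.025, 0, 0.085, 0, 0, 0],
], grip=0.35)

```text
time_s: 1.87
tcp_pos: [0.5183, -0.2151, 0.2135]
eef_rot: [[-0.21, 0.978, -0.004], [0.978, 0.21, 0.003], [0.003, -0.004, -1.0]]
ft_force: [-0.4, 0.5, 1.0]
finger_gap: 0.0389
```

```bash
python3 - <<'E'
from h import *
import pickle
s=read_state();p=camera_params("wrist");im=capture("wrist");pickle.dump((s,p),open("w2.pkl","wb"))
print(s["tcp_pos"],s["finger_gap"],s["time_s"])
cv2.imwrite("pics/w2.png",im[:,:,::-1])
cv2.imwrite("pics/w2c.png",cv2.resize(im[80:280,210:420,::-1],None,fx=3,fy=3,interpolation=cv2.INTER_CUBIC))
a=cv2.imread("pics/w1.png");cv2.imwrite("pics/w1c.png",cv2.resize(a[120:250,240:390],None,fx=4.5,fy=4.5,interpolation=cv2.INTER_CUBIC))
E
```

```text
[ 0.51833744 -0.21510545  0.21346173] 0.03885837764999571 1.8667
```

View pics/w2c.png

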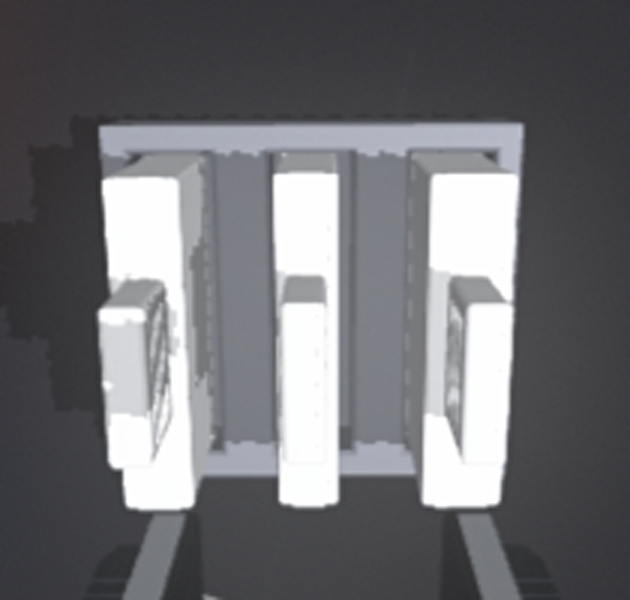

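View pics/w1c.png

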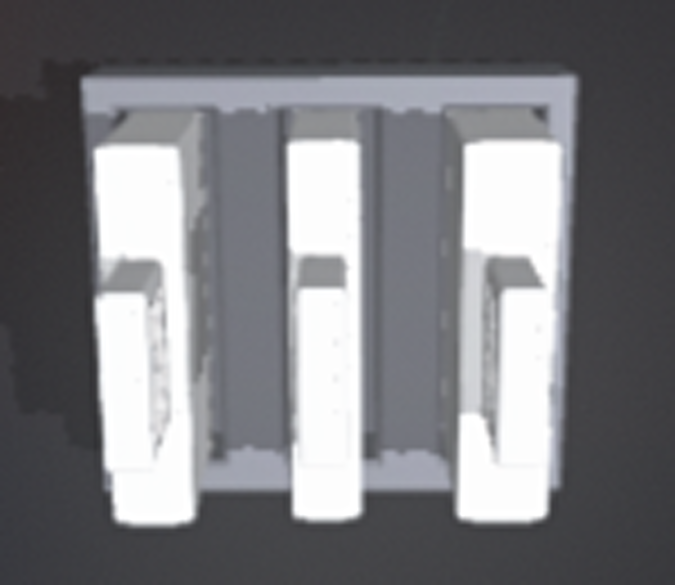

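```bash
python3 - <<'E'
from h import *
import pickle
p1=pickle.load(open("w1.pkl","rb"))[1];p2=pickle.load(open("w2.pkl","rb"))[1]
f1=lambda x,y:(240+(x+.5)/4.5-.5,120+(y+.5)/4.5-.5)
f2=lambda x,y:(210+(x+.5)/3-.5,80+(y+.5)/3-.5)
P={}
for n,a,b in [("Lslab fl",(96,147),(105,178)),("Lslab fr",(183,147),(182,178)),("Cslab fl",(289,141),(275,174)),("Cslab fr",(359,141),(338,174)),("Rslab fl",(467,141),(430,174)),("Rslab fr",(560,141),(517,174)),
 ("Ltab fl",(99,291),(100,308)),("Ltab fr",(152,291),(147,308)),("Ctab fl",(298,291),(282,305)),("Ctab fr",(346,291),(327,305)),("Rtab fl",(500,291),(468,305)),("Rtab fr",(548,291),(512,305)),("Ctab nl",(301,463),(283,462)),("Rtab nr",(544,463),(506,462)),("rack fl",(82,75),(100,125)),("rack fr",(577,75),(524,125))]:
    a,b=f1(*a),f2(*b); X=tri([ray("",a,p1),ray("",b,p2)]);z={"s":.084,"t":.12,"r":.034}[n.split()[0].lower()[1] if n[0]!="r" else "r"]
    P[n]=(onz("",a,z,p1)+onz("",b,z,p2))/2
    q=ray("",b,p2);print(n,X.round(4),P[n].round(4),"wrist only",onz("",a,z,p1).round(4)[:2],onz("",b,z,p2).round(4)[:2], "top",proj("top",P[n]).round(1))
Y=np.radians(12.3);ux=np.array([np.cos(Y),np.sin(Y)]);uy=np.array([-ux[1],ux[0]])
for k in P: print(k,"rackframe",((P[k][:2]-[.5136,-.2183])@ux).round(4),((P[k][:2]-[.5136,-.2183])@uy).round(4))
for a in("rack","Lslab","Cslab","Rslab"):
    d=P[a+" fr"]-P[a+" fl"];print(a,np.degrees(np.arctan2(d[1],d[0])),np.linalg.norm(d[:2]))
E
```

```text
Lslab fl [ 0.4483 -0.1832  0.081 ] [ 0.4488 -0.1827  0.084 ] wrist only [ 0.4486 -0.1828] [ 0.449  -0.1826] top [313.7 219.9]
Lslab fr [ 0.4695 -0.1784  0.0827] [ 0.4696 -0.1782  0.084 ] wrist only [ 0.4695 -0.1783] [ 0.4698 -0.1781] top [311.8 212.1]
Cslab fl [ 0.4945 -0.1721  0.079 ] [ 0.4946 -0.1715  0.084 ] wrist only [ 0.4945 -0.1714] [ 0.4946 -0.1716] top [309.1 202.7]
Cslab fr [ 0.5116 -0.1684  0.0794] [ 0.5114 -0.1678  0.084 ] wrist only [ 0.5113 -0.1677] [ 0.5115 -0.1679] top [307.6 196.4]
Rslab fl [ 0.5382 -0.1638  0.0707] [ 0.5367 -0.1624  0.084 ] wrist only [ 0.5371 -0.1622] [ 0.5363 -0.1626] top [305.4 187. ]
Rslab fr [ 0.5594 -0.1574  0.0845] [ 0.5594 -0.1574  0.084 ] wrist only [ 0.5593 -0.1573] [ 0.5596 -0.1575] top [303.4 178.6]
Ltab fl [ 0.4595 -0.2085  0.1202] [ 0.4595 -0.2086  0.12  ] wrist only [ 0.4595 -0.2083] [ 0.4595 -0.2089] top [323.7 214.9]
Ltab fr [ 0.4717 -0.2043  0.1262] [ 0.4711 -0.2061  0.12  ] wrist only [ 0.4712 -0.2057] [ 0.4709 -0.2064] top [322.6 210.4]
Ctab fl [ 0.5036 -0.1973  0.1252] [ 0.5036 -0.1986  0.12  ] wrist only [ 0.5036 -0.1987] [ 0.5
[... 910 characters left out ...]
b fl rackframe -0.0557 0.0486
Lslab fr rackframe -0.0344 0.0486
Cslab fl rackframe -0.0086 0.0498
Cslab fr rackframe 0.0086 0.0498
Rslab fl rackframe 0.0344 0.0497
Rslab fr rackframe 0.0578 0.0497
Ltab fl rackframe -0.0508 0.021
Ltab fr rackframe -0.0389 0.021
Ctab fl rackframe -0.0055 0.0213
Ctab fr rackframe 0.0055 0.0213
Rtab fl rackframe 0.0405 0.0213
Rtab fr rackframe 0.0514 0.0213
Ctab nl rackframe -0.0056 -0.0206
Rtab nr rackframe 0.0522 -0.0207
rack fl rackframe -0.0673 0.0603
rack fr rackframe 0.0688 0.0601
rack 12.20199222537685 0.13604656386674646
Lslab 12.21105577431348 0.021274509466136203
Cslab 12.210259662906115 0.017223883565774874
Rslab 12.210053686755463 0.02331385630760861
```

The slab widths come out at 21.3, 17.2 and 23.3 mm. So the near pocket holds the mid plate, the centre holds thin and the far one holds thick, all white and standing in the block. The blue and orange pieces lie elsewhere, so they're ruled out. Next I'll look at the tank.

```bash
python3 -c "
from h import *
go([.46,.12,.25],2.4)"
```

```text
row [ 0.3403  0.0124 -0.0339] [-0.07 -0.06  9.78] t 1.9167
```

Request:
arm_command([
  [0.34, 0.0125, -0.034, 0, 0, 9.8],
  [0.34, 0.0125, -0.034, 0, 0, 9.8],
  [0.34, 0.0125, -0.034, 0, 0, 9.8],
  [0.34, 0.0125, -0.034, 0, 0, 9.8],
  [0.34, 0.0125, -0.034, 0, 0, 9.8],
  [0.34, 0.0125, -0.034, 0, 0, 9.8],
  [0.34, 0.0125, -0.034, 0, 0, 9.8],
  [0.34, 0.0125, -0.034, 0, 0, 9.8],
  [0.34, 0.0125, -0.034, 0, 0, 9.8],
  [0.34, 0.0125, -0.034, 0, 0, 9.8],
  [0.34, 0.0125, -0.034, 0, 0, 9.8],
])

```text
time_s: 2.83
tcp_pos: [0.4609, 0.1205, 0.2513]
eef_rot: [[-0.045, 0.999, 0.003], [0.999, 0.045, 0.0], [-0.0, 0.003, -1.0]]
ft_force: [0.6, 0.0, -0.9]
finger_gap: 0.0298
```

```bash
python3 - <<'E'
from h import *
import pickle
s=read_state();p=camera_params("wrist");im=capture("wrist");pickle.dump((s,p),open("w3.pkl","wb"))
print(s["tcp_pos"],s["finger_gap"],s["time_s"])
cv2.imwrite("pics/w3.png",im[:,:,::-1])
cv2.imwrite("pics/w3c.png",cv2.resize(im[100:300,220:460,::-1],None,fx=3,fy=3,interpolation=cv2.INTER_CUBIC))
E
```

```text
[0.46094952 0.12046285 0.25134863] 0.029827218726041334 2.8333
```

View pics/w3.png

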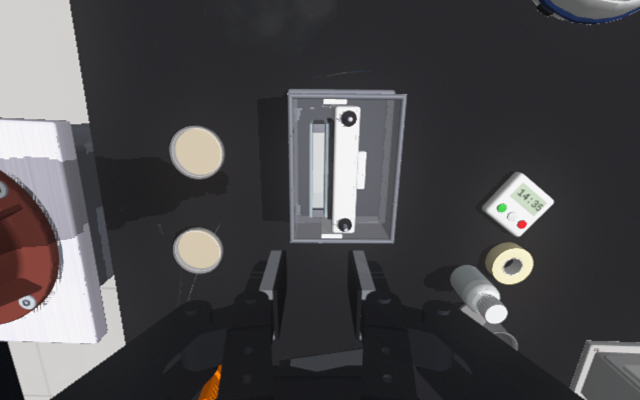

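View pics/w3c.png

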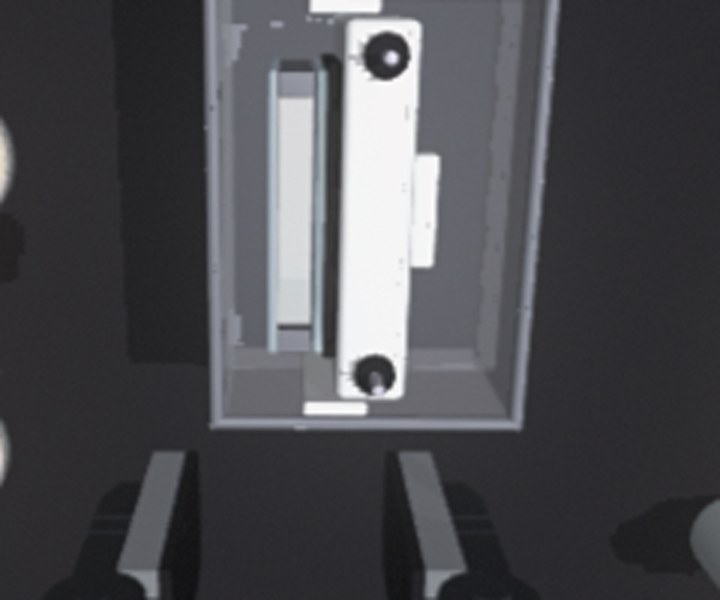

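```bash
python3 - <<'E'
from h import *
import pickle
im=cv2.imread("pics/w3.png")
for y in (130,150,170,190,205): print(y,[tuple(int(c) for c in im[y,x]) for x in range(285,318)])
E
```

```text
130 [(39, 38, 38), (40, 38, 38), (45, 43, 43), (91, 83, 82), (128, 119, 117), (156, 145, 143), (160, 149, 146), (121, 113, 111), (105, 98, 97), (125, 118, 116), (134, 126, 124), (133, 126, 124), (121, 113, 112), (112, 104, 102), (108, 101, 100), (109, 102, 100), (110, 102, 101), (108, 101, 100), (109, 102, 101), (110, 102, 101), (110, 102, 100), (109, 101, 100), (109, 101, 100), (110, 102, 101), (135, 126, 120), (186, 174, 164), (199, 191, 182), (151, 145, 139), (141, 131, 128), (153, 142, 140), (154, 143, 141), (155, 143, 141), (155, 144, 141)]
150 [(43, 41, 41), (42, 40, 40), (43, 40, 42), (68, 64, 63), (116, 108, 106), (146, 136, 133), (164, 152, 150), (150, 139, 136), (120, 112, 110), (125, 118, 117), (133, 126, 124), (132, 126, 124), (125, 118, 116), (112, 106, 104), (109, 102, 100), (107, 101, 99), (108, 101, 99), (109, 102, 100), (108, 102, 99), (109, 102, 100), (108, 102, 99), (108, 102, 100), (108, 102, 99), (110, 103, 100), (146, 138, 128), (188, 179, 167), (198, 190, 181), (182, 176, 171), (207, 204, 202), (220, 218, 217), (220, 219, 218), (219, 218, 217), (220, 218, 218)]
[... 912 characters left out ...]
, 102, 99), (153, 142, 134), (190, 181, 170), (200, 191, 183), (194, 189, 184), (211, 208, 204), (220, 217, 215), (219, 217, 214), (219, 217, 214), (219, 217, 215)]
205 [(41, 38, 38), (41, 39, 39), (40, 38, 38), (43, 41, 40), (72, 67, 66), (120, 111, 110), (146, 136, 133), (156, 144, 141), (143, 133, 131), (132, 124, 122), (131, 125, 123), (143, 134, 133), (147, 138, 136), (144, 135, 132), (142, 132, 130), (119, 111, 109), (105, 99, 97), (105, 98, 96), (105, 98, 96), (104, 98, 97), (104, 98, 97), (104, 98, 97), (103, 97, 96), (107, 101, 98), (152, 143, 132), (188, 180, 167), (201, 192, 181), (204, 200, 194), (209, 207, 203), (211, 209, 205), (211, 209, 205), (211, 209, 206), (211, 209, 205)]
```

```bash
python3 - <<'E'
from h import *
import pickle
p=pickle.load(open("w3.pkl","rb"))[1]
print(ray("",(0,0),p)[0])
Y=2.4
o=[];c=[]
for y,x in ((130,287.9),(150,288.5),(170,288.7),(190,288.9),(205,289.3)): 
    o.append(onz("",(x,y),.0805,p)); 
for y,x in ((130,309.2),(205,309.0)):
    for z in (.077,.072): print("cass",y,z,onz("",(x,y),z,p).round(4))
o=np.array(o);print(o.round(4)); print("rim yaw",np.degrees(np.arctan2(*(o[0]-o[-1])[[0,1]])))
im=cv2.imread("pics/w3.png",0)
# rim corners
for n,px in (("nl",(292.5,241.5)),("nr",(393.5,241.5)),("fl",(288.5,91)),("fr",(406.5,95))): print(n,onz("",px,.0805,p).round(4))
E
python3 - <<'E'
import cv2
im=cv2.imread("pics/w3.png")
cv2.imwrite("pics/w3d.png",cv2.resize(im[85:250,280:415],None,fx=5,fy=3.6,interpolation=cv2.INTER_CUBIC))
E
```

```text
[0.4565682  0.1971256  0.39378856]
cass 130 0.077 [0.4514 0.1694 0.077 ]
cass 130 0.072 [0.4513 0.1689 0.072 ]
cass 205 0.077 [0.4541 0.0942 0.077 ]
cass 205 0.072 [0.4541 0.0926 0.072 ]
[[0.4314 0.1688 0.0805]
 [0.4323 0.15   0.0805]
 [0.4329 0.1304 0.0805]
 [0.4335 0.1102 0.0805]
 [0.4342 0.0944 0.0805]]
rim yaw -2.178487226146464
nl [0.4384 0.0543 0.0805]
nr [0.5445 0.059  0.0805]
fl [0.4313 0.2036 0.0805]
fr [0.5391 0.2051 0.0805]
```

View pics/w3d.png

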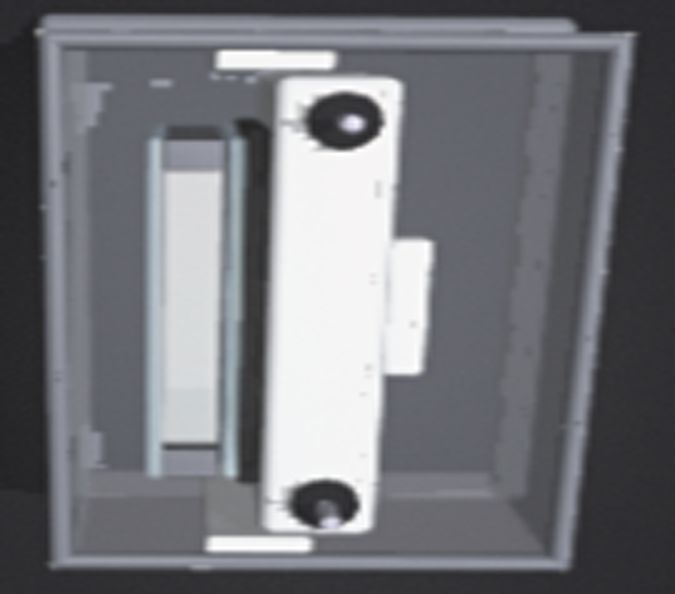

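The gap, taken between the front rim's outer edge minus 5 mm and the cassette's front edge (column 309), comes to about 15 mm. That makes the thin plate the likely fit, so I'll try it first. It stands in the centre pocket.

```bash
python3 -c "
from h import *
go([.5136,-.2182,.16],12.25)"
```

```text
row [-0.3398  0.0375  0.091 ] [ 0.14  0.03 -9.74] t 2.8833
```

Request:
arm_command([
  [-0.34, 0.0375, 0.06, 0, 0, -9.75],
  [-0.34, 0.0375, 0.06, 0, 0, -9.75],
  [-0.34, 0.0375, 0.06, 0, 0, -9.75],
  [-0.34, 0.0375, 0.06, 0, 0, -9.75],
  [-0.34, 0.0375, 0.06, 0, 0, -9.75],
  [-0.34, 0.0375, 0.06, 0, 0, -9.75],
  [-0.34, 0.0375, 0.06, 0, 0, -9.75],
  [-0.34, 0.0375, 0.06, 0, 0, -9.75],
  [-0.34, 0.0375, 0.091, 0, 0, -9.75],
  [-0.34, 0.0375, 0.091, 0, 0, -9.75],
  [-0.34, 0.0375, 0.091, 0, 0, -9.75],
  [-0.34, 0.0375, 0.091, 0, 0, -9.75],
  [-0.34, 0.0375, 0.091, 0, 0, -9.75],
])

```text
time_s: 3.97
tcp_pos: [0.513, -0.2181, 0.1597]
eef_rot: [[-0.212, 0.977, 0.001], [0.977, 0.212, -0.001], [-0.001, 0.001, -1.0]]
ft_force: [-0.2, 1.0, 0.5]
finger_gap: 0.0302
```

```bash
python3 -c "
from h import *
im=capture('wrist');cv2.imwrite('pics/w4.png',im[:,:,::-1])
go([.5136,-.2182,.091],12.25)"
```

```text
row [-0.0004  0.0003  0.0687] [0.08 0.07 0.04] t 4.0167
```

View pics/w4.png

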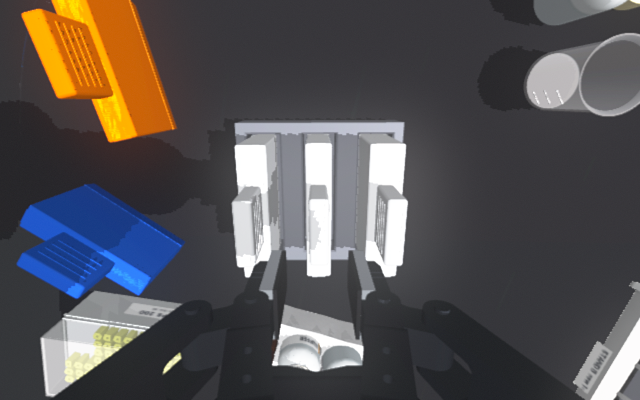

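The thin plate's tab (318,215) is midway between the fingers (281 and 357), so I'll descend and grip.

Request:
arm_command([
  [0, 0, 0.03, 0, 0, 0],
  [0, 0, 0.055, 0, 0, 0],
  [0, 0, 0.069, 0, 0, 0],
  [0, 0, 0.069, 0, 0, 0],
  [0, 0, 0.069, 0, 0, 0],
], squeeze=40)

```text
time_s: 4.43
tcp_pos: [0.5129, -0.2174, 0.09]
eef_rot: [[-0.213, 0.977, 0.0], [0.977, 0.213, -0.0], [-0.0, 0.0, -1.0]]
ft_force: [1.0, -0.3, -0.1]
finger_gap: 0.03
```

Request:
arm_command([
  [0, 0, 0, 0, 0, 0],
  [0, 0, 0, 0, 0, 0],
  [0, 0, 0, 0, 0, 0],
  [0, 0, 0, 0, 0, 0],
], grip=0, squeeze=40)

```text
time_s: 4.77
tcp_pos: [0.5139, -0.2184, 0.0911]
eef_rot: [[-0.213, 0.977, 0.003], [0.977, 0.213, -0.001], [-0.002, 0.003, -1.0]]
ft_force: [0.2, 1.6, 8.3]
finger_gap: 0.0114
```

Request:
arm_command([
  [0, 0, -0.02, 0, 0, 0],
  [0, 0, -0.05, 0, 0, 0],
  [0, 0, -0.09, 0, 0, 0],
  [0, 0, -0.12, 0, 0, 0],
  [0, 0, -0.12, 0, 0, 0],
  [0, 0, -0.12, 0, 0, 0],
])

```text
time_s: 5.27
tcp_pos: [0.5139, -0.2187, 0.2116]
eef_rot: [[-0.212, 0.977, 0.004], [0.977, 0.212, -0.002], [-0.003, 0.003, -1.0]]
ft_force: [-0.4, -0.3, -1.6]
finger_gap: 0.0115
```

```bash
python3 -c "
from h import *
s=read_state();print(s['ft_force'],s['finger_gap'],s['tcp_pos'])
go([.4460,.129,.185],2.2)"
```

```text
[-0.42148808 -0.28138246 -1.60057753] 0.01145875684238181 [ 0.51386227 -0.21868662  0.21164271]
row [0.3543 0.0075 0.0255] [ 0.21  0.17 10.07] t 5.2667
```

Request:
arm_command([
  [0.354, 0.0075, 0.0, 0.2, 0.15, 10.05],
  [0.354, 0.0075, 0.0, 0.2, 0.15, 10.05],
  [0.354, 0.0075, 0.0, 0.2, 0.15, 10.05],
  [0.354, 0.0075, 0.0, 0.2, 0.15, 10.05],
  [0.354, 0.0075, 0.0, 0.2, 0.15, 10.05],
  [0.354, 0.0075, 0.0, 0.2, 0.15, 10.05],
  [0.354, 0.0075, 0.0, 0.2, 0.15, 10.05],
  [0.354, 0.0075, 0.0, 0.2, 0.15, 10.05],
  [0.354, 0.0075, 0.0, 0.2, 0.15, 10.05],
  [0.354, 0.0075, 0.025, 0.2, 0.15, 10.05],
  [0.354, 0.0075, 0.025, 0.2, 0.15, 10.05],
  [0.354, 0.0075, 0.025, 0.2, 0.15, 10.05],
  [0.354, 0.0075, 0.025, 0.2, 0.15, 10.05],
])

```text
time_s: 6.35
tcp_pos: [0.4446, 0.1289, 0.1843]
eef_rot: [[-0.038, 0.999, -0.005], [0.999, 0.038, 0.002], [0.002, -0.005, -1.0]]
ft_force: [0.9, -0.3, -1.0]
finger_gap: 0.0113
```

```bash
python3 -c "
from h import *
s=read_state();print(s['ft_force'],s['finger_gap'],s['tcp_pos'],s['qvel'].round(2))
for n in ('wrist','scene'):
  im=capture(n)[:,:,::-1]
  im=im[60:300,200:440] if n=='wrist' else im[200:320,220:360]
  cv2.imwrite('pics/%s5.png'%n,cv2.resize(im,None,fx=3 if n=='wrist' else 5,fy=2.5 if n=='wrist' else 5,interpolation=cv2.INTER_CUBIC))
go([.4460,.129,.153],2.2)"
```

```text
[ 0.9030353  -0.30208565 -0.99363546] 0.011346605019983984 [0.44458575 0.12891783 0.18430787] [-0.6  -0.59  0.95 -0.07  0.1   0.01]
row [0.0001 0.0008 0.0319] [-0.18 -0.13 -0.07] t 6.45
```

View pics/wrist5.png

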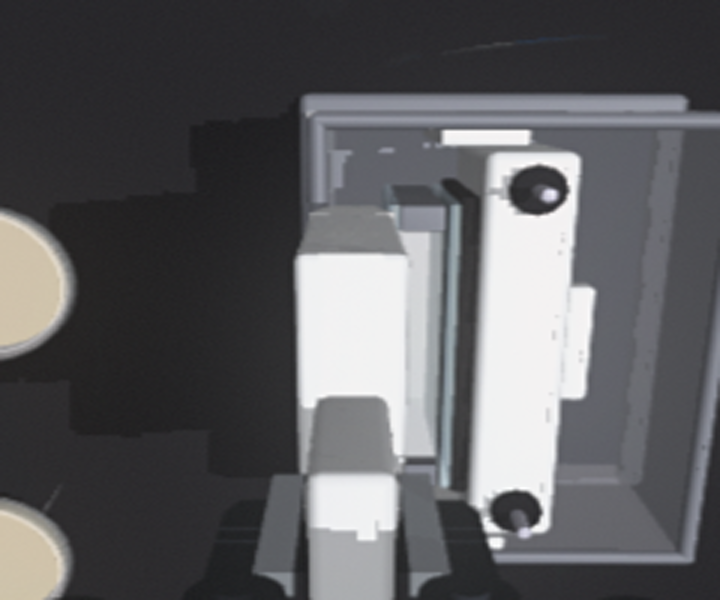

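View pics/scene5.png

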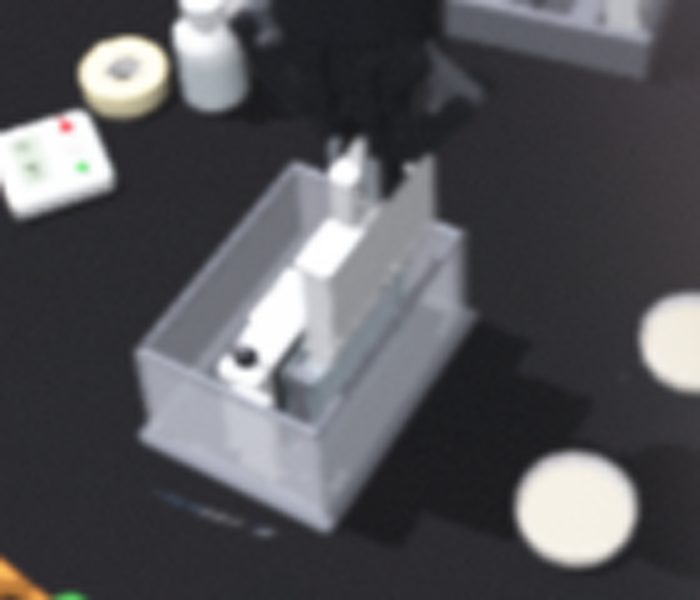

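The thin plate is over the gap, with its nose between the front rim and the cassette. I'll lower it just inside and check the force.

Request:
arm_command([
  [0, 0.0005, 0.015, 0, 0, 0],
  [0, 0.0005, 0.03, 0, 0, 0],
  [0, 0.0005, 0.03, 0, 0, 0],
  [0, 0.0005, 0.03, 0, 0, 0],
])

```text
time_s: 6.78
tcp_pos: [0.4454, 0.1291, 0.1547]
eef_rot: [[-0.038, 0.999, -0.004], [0.999, 0.038, 0.002], [0.002, -0.004, -1.0]]
ft_force: [0.1, -0.1, -1.7]
finger_gap: 0.0112
```

```bash
python3 -c "
from h import *
s=read_state();print(s['ft_force'],s['tcp_pos'],s['eef_rot'].round(4).tolist())"
```

```text
[ 0.07982312 -0.09183172 -1.65723404] [0.44542324 0.12908106 0.15467937] [[-0.0375, 0.9993, -0.0039], [0.9993, 0.0375, 0.0021], [0.0022, -0.0038, -1.0]]
```

Request:
arm_command([
  [0, -0.0005, 0, 0.2, 0.1, 0],
  [0, -0.001, 0, 0.2, 0.1, 0],
])

```text
time_s: 6.95
tcp_pos: [0.4449, 0.1294, 0.1553]
eef_rot: [[-0.038, 0.999, -0.006], [0.999, 0.038, 0.004], [0.004, -0.006, -1.0]]
ft_force: [1.9, 0.3, -1.5]
finger_gap: 0.0113
```

Request:
arm_command([
  [0, -0.0005, 0, 0, 0, 0],
  [0, -0.001, 0, 0, 0, 0],
])

```text
time_s: 7.12
tcp_pos: [0.4445, 0.1294, 0.1553]
eef_rot: [[-0.038, 0.999, -0.005], [0.999, 0.038, 0.004], [0.004, -0.004, -1.0]]
ft_force: [3.5, -1.4, 1.0]
finger_gap: 0.0113
```

Request:
arm_command([
  [0, 0, 0, -0.25, -0.2, 0],
  [0, 0, 0, -0.25, -0.2, 0],
  [0, 0, 0, -0.25, -0.2, 0],
])

```text
time_s: 7.37
tcp_pos: [0.4442, 0.1297, 0.1549]
eef_rot: [[-0.039, 0.999, -0.001], [0.999, 0.039, 0.001], [0.001, -0.001, -1.0]]
ft_force: [4.1, -0.4, 3.0]
finger_gap: 0.0112
```

Request:
arm_command([
  [0, -0.0005, 0, 0, 0, 0],
  [0, -0.001, 0, 0, 0, 0],
  [0, -0.001, 0, 0, 0, 0],
])

```text
time_s: 7.62
tcp_pos: [0.4437, 0.1297, 0.155]
eef_rot: [[-0.039, 0.999, 0.0], [0.999, 0.039, 0.001], [0.001, 0.0, -1.0]]
ft_force: [7.1, -0.8, 2.3]
finger_gap: 0.0114
```

Request:
arm_command([
  [0, 0.002, 0, 0, 0, 0],
  [0, 0.0045, 0, 0, 0, 0],
  [0, 0.0045, 0, 0, 0, 0],
])

```text
time_s: 7.87
tcp_pos: [0.4457, 0.1297, 0.1537]
eef_rot: [[-0.039, 0.999, -0.005], [0.999, 0.039, 0.0], [0.001, -0.005, -1.0]]
ft_force: [0.2, 0.2, -1.5]
finger_gap: 0.0117
```

Request:
arm_command([
  [0, 0, 0.003, 0, 0, 0],
  [0, 0, 0.006, 0, 0, 0],
  [0, 0, 0.009, 0, 0, 0],
  [0, 0, 0.009, 0, 0, 0],
])

```text
time_s: 8.2
tcp_pos: [0.4469, 0.1298, 0.1451]
eef_rot: [[-0.039, 0.999, -0.002], [0.999, 0.039, 0.001], [0.001, -0.002, -1.0]]
ft_force: [2.1, 1.0, 0.4]
finger_gap: 0.011
```

Request:
arm_command([
  [0, 0.0003, 0.003, 0, 0, 0],
  [0, 0.0003, 0.006, 0, 0, 0],
  [0, 0.0003, 0.009, 0, 0, 0],
  [0, 0.0003, 0.009, 0, 0, 0],
])

```text
time_s: 8.53
tcp_pos: [0.447, 0.1298, 0.136]
eef_rot: [[-0.039, 0.999, -0.003], [0.999, 0.039, 0.001], [0.001, -0.003, -1.0]]
ft_force: [1.8, 0.8, -1.0]
finger_gap: 0.0115
```

Request:
arm_command([
  [0, 0, 0.004, 0, 0, 0],
  [0, 0, 0.008, 0, 0, 0],
  [0, 0, 0.012, 0, 0, 0],
  [0, 0, 0.012, 0, 0, 0],
])

```text
time_s: 8.87
tcp_pos: [0.447, 0.1297, 0.1238]
eef_rot: [[-0.039, 0.999, -0.003], [0.999, 0.039, 0.001], [0.001, -0.003, -1.0]]
ft_force: [3.4, -0.3, -5.3]
finger_gap: 0.0115
```

```bash
python3 -c "
from h import *
s=read_state();print(s['ft_force'],s['ft_torque'],s['tcp_pos'])
for n in ('wrist','scene'):
  im=capture(n)[:,:,::-1]
  im=im[60:300,200:440] if n=='wrist' else im[200:320,220:360]
  cv2.imwrite('pics/%s6.png'%n,cv2.resize(im,None,fx=3 if n=='wrist' else 5,fy=2.5 if n=='wrist' else 5,interpolation=cv2.INTER_CUBIC))
s=read_state();print(s['ft_force'],s['ft_torque'],s['tcp_pos'])"
```

```text
[ 3.41570664 -0.25206081 -5.29825123] [ 0.17899602 -0.97825759 -0.12066695] [0.44696569 0.12973469 0.12384523]
[ 3.32856406  1.25958369 -6.92276593] [ 0.15578597 -1.12023188 -0.13424416] [0.44690657 0.12973763 0.12385116]
```

View pics/wrist6.png

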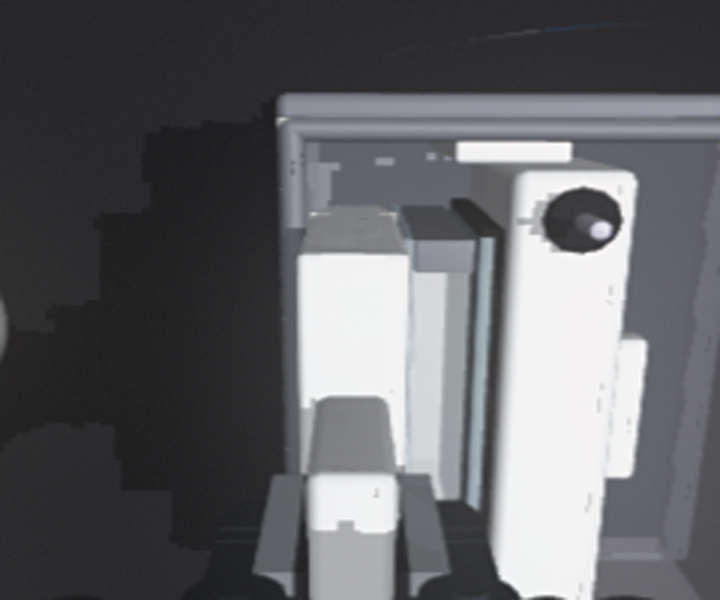

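View pics/scene6.png

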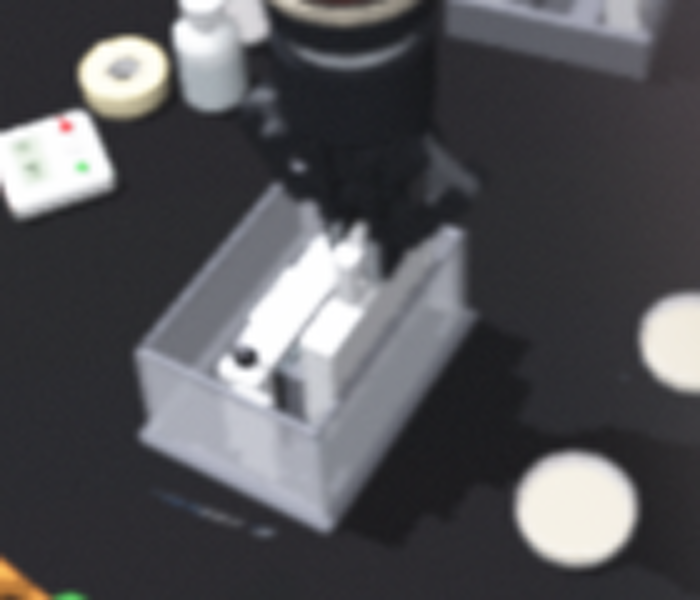

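Request:
arm_command([
  [0, 0.0003, 0.004, 0, 0, 0],
  [0, 0.0003, 0.008, 0, 0, 0],
  [0, 0.0003, 0.012, 0, 0, 0],
])

```text
time_s: 9.22
tcp_pos: [0.4471, 0.1297, 0.1123]
eef_rot: [[-0.039, 0.999, -0.003], [0.999, 0.039, 0.0], [0.001, -0.003, -1.0]]
ft_force: [-0.7, -0.0, 7.3]
finger_gap: 0.0111
```

Request:
arm_command([
  [0, 0, 0.004, 0, 0, 0],
  [0, 0, 0.008, 0, 0, 0],
  [0, 0, 0.012, 0, 0, 0],
])

```text
time_s: 9.47
tcp_pos: [0.4471, 0.1297, 0.1003]
eef_rot: [[-0.039, 0.999, -0.003], [0.999, 0.039, 0.0], [0.0, -0.003, -1.0]]
ft_force: [-0.1, -0.7, 6.4]
finger_gap: 0.0115
```

It rubs steadily at about 8 N and keeps sliding, as a fitting plate should. I'll take it on to the floor.

Request:
arm_command([
  [0, 0, 0.003, 0, 0, 0],
  [0, 0, 0.006, 0, 0, 0],
  [0, 0, 0.008, 0, 0, 0],
])

```text
time_s: 9.72
tcp_pos: [0.4471, 0.1297, 0.0923]
eef_rot: [[-0.039, 0.999, -0.003], [0.999, 0.039, 0.0], [0.001, -0.003, -1.0]]
ft_force: [-0.1, -0.2, 6.6]
finger_gap: 0.011
```

Request:
arm_command([
  [0, 0, 0.001, 0, 0, 0],
  [0, 0, 0.002, 0, 0, 0],
])

```text
time_s: 9.88
tcp_pos: [0.4473, 0.1295, 0.0911]
eef_rot: [[-0.039, 0.999, -0.002], [0.999, 0.039, -0.0], [-0.0, -0.002, -1.0]]
ft_force: [-5.6, -3.9, 32.2]
finger_gap: 0.0117
```

The floor is at TCP z 0.0911 (32 N), which is the same height as in the rack pocket. I'll ease off and release.

Request:
arm_command([
  [0, 0, -0.0012, 0, 0, 0],
  [0, 0, -0.0012, 0, 0, 0],
])

```text
time_s: 10.05
tcp_pos: [0.4471, 0.1296, 0.0914]
eef_rot: [[-0.039, 0.999, -0.003], [0.999, 0.039, 0.0], [0.0, -0.003, -1.0]]
ft_force: [0.7, -0.4, 0.1]
finger_gap: 0.0113
```

Request:
arm_command([
  [0, 0, 0, 0, 0, 0],
  [0, 0, 0, 0, 0, 0],
  [0, 0, 0, 0, 0, 0],
  [0, 0, 0, 0, 0, 0],
], grip=0.3)

```text
time_s: 10.38
tcp_pos: [0.4468, 0.1297, 0.0913]
eef_rot: [[-0.039, 0.999, -0.003], [0.999, 0.039, 0.0], [0.001, -0.003, -1.0]]
ft_force: [0.5, 0.6, 0.1]
finger_gap: 0.026
```

Request:
arm_command([
  [0, 0, -0.02, 0, 0, 0],
  [0, 0, -0.05, 0, 0, 0],
  [0, 0, -0.09, 0, 0, 0],
  [0, 0, -0.13, 0, 0, 0],
  [0, 0, -0.15, 0, 0, 0],
  [0, 0, -0.15, 0, 0, 0],
  [0, 0, -0.15, 0, 0, 0],
])

```text
time_s: 10.97
tcp_pos: [0.4482, 0.1298, 0.2425]
eef_rot: [[-0.039, 0.999, -0.001], [0.999, 0.039, 0.001], [0.001, -0.001, -1.0]]
ft_force: [0.5, -0.3, -0.2]
finger_gap: 0.0256
```

```bash
python3 -c "
from h import *
import pickle
s=read_state();p=camera_params('wrist');im=capture('wrist')[:,:,::-1];print(s['tcp_pos'],s['ft_force'],s['time_s'])
pickle.dump((s,p),open('w7.pkl','wb'));cv2.imwrite('pics/w7.png',im)
cv2.imwrite('pics/w7c.png',cv2.resize(im[90:270,230:430],None,fx=3.7,fy=3.3,interpolation=cv2.INTER_CUBIC))
im=capture('scene')[:,:,::-1][200:320,220:360]
cv2.imwrite('pics/scene7.png',cv2.resize(im,None,fx=5,fy=5,interpolation=cv2.INTER_CUBIC))
"
```

```text
[0.44817104 0.12978065 0.24248453] [ 0.53961861 -0.31894206 -0.16247779] 10.9667
```

View pics/w7c.png

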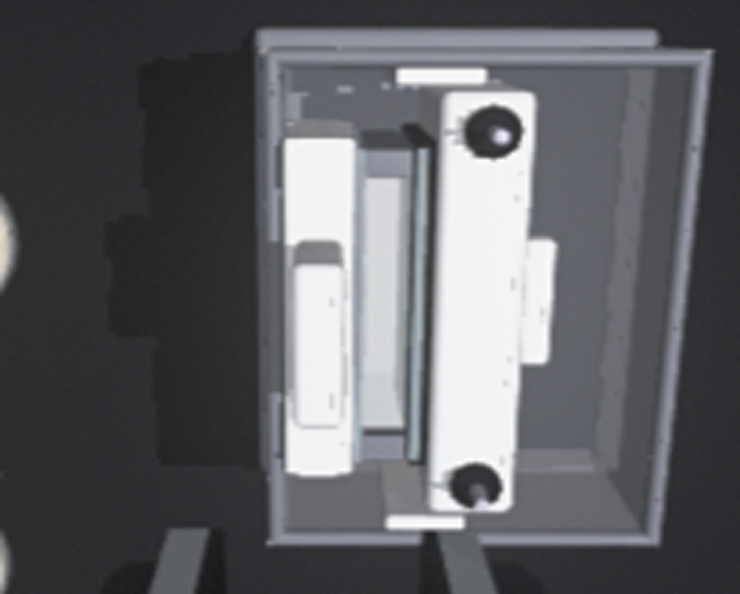

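View pics/scene7.png

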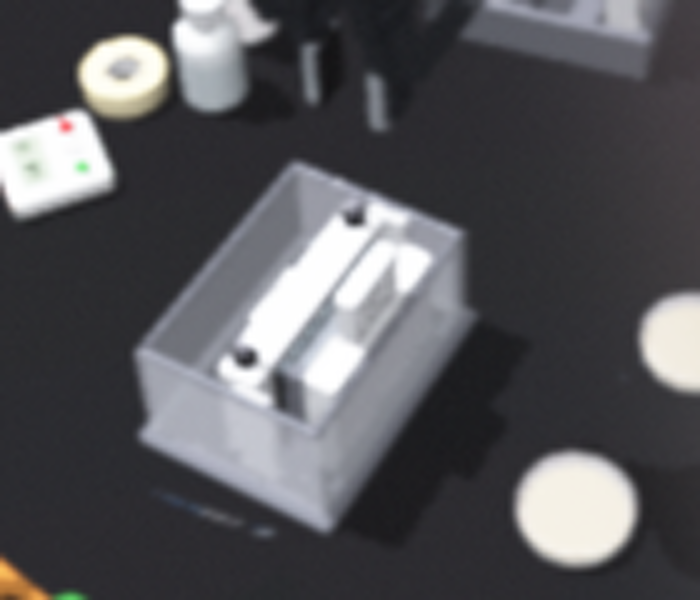

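The thin plate stands at (316,300 in the crop), snug between the front wall and the cassette. I'll check that the cassette has shifted back and that the rack and bystanders are undisturbed.

```bash
python3 - <<'E'
from h import *
import pickle
for f,n in (("w3","w3"),("w7","w7")):
    p=pickle.load(open(f+".pkl","rb"))[1];im=cv2.imread(f"pics/{n}.png").astype(int)
    for y in (.12,.14,.15):
        # scan columns along y at z=.077; colour bluish (B-R) edges
        xs=np.arange(.445,.485,.0005);v=[]
        for x in xs:
            u=proj("",np.array([x,y,.077]),p);v.append(cv2.getRectSubPix(im.astype(np.float32),(1,1),tuple(u))[0,0])
        v=np.array(v);b=v[:,0]-v[:,2];i=np.where(b>9)[0];print(n,y,xs[i].round(4).tolist())
t=capture("top")[:,:,::-1];cv2.imwrite("pics/top8.png",t);print(read_state()["time_s"])
a=cv2.imread("pics/top0.png").astype(int);d=(abs(t.astype(int)-a).max(2)>40).astype(np.uint8)
_,_,st,_=cv2.connectedComponentsWithStats(d);print([s[:].tolist() for s in st if s[4]>15])
E
```

```text
w3 0.12 [0.4525, 0.453, 0.4535, 0.454, 0.4545, 0.455, 0.4555, 0.456, 0.4685, 0.469, 0.4695, 0.47, 0.4705, 0.471, 0.4715]
w3 0.14 [0.4515, 0.452, 0.4525, 0.453, 0.4535, 0.454, 0.4545, 0.455, 0.4555, 0.4675, 0.468, 0.4685, 0.469, 0.4695, 0.47, 0.4705, 0.471]
w3 0.15 [0.4505, 0.451, 0.4515, 0.452, 0.4525, 0.453, 0.4535, 0.454, 0.4545, 0.455, 0.467, 0.4675, 0.468, 0.4685, 0.469, 0.4695, 0.47]
w7 0.12 [0.4565, 0.457, 0.4575, 0.458, 0.4585, 0.471, 0.4715, 0.472, 0.4725, 0.473, 0.4735, 0.474, 0.4745]
w7 0.14 [0.4555, 0.456, 0.4565, 0.457, 0.4575, 0.471, 0.4715, 0.472, 0.4725, 0.473, 0.4735]
w7 0.15 [0.455, 0.4555, 0.456, 0.4565, 0.457, 0.4705, 0.471, 0.4715, 0.472, 0.4725, 0.473]
11.1167
[[0, 0, 640, 400, 218318], [0, 160, 118, 240, 21484], [83, 168, 10, 55, 172], [94, 175, 42, 63, 2040], [156, 188, 7, 12, 60], [166, 189, 34, 45, 474], [307, 188, 39, 23, 487], [139, 193, 22, 35, 140], [138, 197, 8, 28, 123], [203, 219, 12, 8, 81], [145, 231, 9, 7, 19], [168, 309, 146, 91, 7545], [437, 348, 161, 52, 4047], [226, 357, 7, 3, 16], [207, 378, 81, 22, 940]]
```

View pics/top8.png

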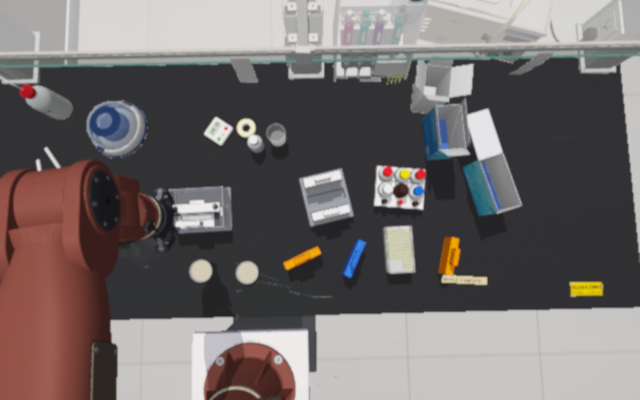

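The cassette's back edge has moved back by about 3 mm. The other two plates still stand in the end pockets (326,180) and (330,212), and everything else is unchanged. I'm handing in.

```bash
python3 -c "
from rig import *
print(job_done())"
```

```text
the job is handed in; nothing more can be done
None
```

The thin 18 mm plate was the right one. It now stands in the gap on the tank floor, pressing the cassette back, and I handed the job in at about 11 s.

- **Choice of plate:** the wrist camera gave slab widths of 21.3, 17.2 and 23.3 mm, so the mid plate was in the near pocket, thin in the centre and thick in the far one. The gap measured about 15 mm, so I tried the thin plate first, after feeling for the front wall lightly (up to about 7 N). The other two plates were never touched.
- **Fit:** the plate slid down with a steady push of about 8 N, inside the 3–14 N range. It reached the floor at the same grip height as in its pocket, with one brief 32 N touch on the floor, then I eased off and released.
- **Last checks:** the cassette's edges had moved back about 3 mm by camera, good only to roughly 0.5–1 mm against the 3.4 mm limit. The plate stayed upright after release. The mid and thick plates stand in the end pockets. Apart from the plate and the arm, nothing in the top view had moved.
- **Disagreements:** two-view heights of some tab corners came out up to 14 mm too high, and one slab corner 13 mm too low. The clear corners and the grip and floor contact agreed with the stated heights, so I relied on those. The vertical force read about −7 N once while the plate stood still partway down, probably from sticking, and was normal again on the next move.

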